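# Load the full cartridges into the printer's feed rack

## Robot

A 7-joint arm with a two-finger parallel gripper is mounted at the origin on the work surface. World frame = base frame: x ahead of the robot, y to its left, z up, the work surface at z = 0. Lengths are in m, angles in rad, forces in N, time in s.
With the tool pointing down it reaches from about 0.425 to 0.95 m from the base axis. Payload 4.7 kg.
Tool frame: the origin (TCP) lies midway between the tips of the shut fingers; the grasp point (between the pads) lies 19 mm behind it; z points along the fingers, y is the line along which they close (so a half turn about z gives the same grasp; the last joint's range is limited). The gripper opens to 85 mm and grips with 20 to 120 N. Pads are 22 mm wide; open, the fingers measure 114 mm over their backs; the gripper's body (76 mm by 85 mm) begins 54 mm behind the grasp point. The pads swing forward as they close: fully open they stand 13 mm farther back than shut.
Start: joints at [-1.205, 0.469, -0.049, 1.532, 0.024, 1.141, -0.082], TCP at [0.26, 0.623, 0.231] pointing down, gripper open.
Joint ranges: [-2.59, 2.59], [-0.33, 1.99], [-1.39, 1.29], [0.1, 2.45], [-1.04, 4.18], [0.21, 1.99], [-2.66, 2.66]. Speed limits (rad/s): [2.57, 2.57, 3.14, 3.14, 3.14, 3.14, 3.14].

## Interface

Orientations are given as a unit quaternion [w, x, y, z].
In Python, from workcell import ctrl, vision gives the robot as it stands. The module is installed in compiled form; this text tells all that it offers.
- The arm moves only by the tool step_arm, never from a script. Its argument "deltas" is a list of rows, each a list of 7 numbers: the shift along the tool's x, y, z in mm, then the turn, a rotation vector about the tool's x, y, z in degrees, then the finger opening in mm, from 0 to 85.4. A call has 1 to 12 rows; each row shifts and turns the commanded pose from where the row before left it, along the tool's axes as they then stand; what a row does not reach is not made up. A row lasts 1/12 s, in which the tool goes at most 41.7 mm and 7.16 degrees, less where a joint would pass 70% of its speed; a pose out of reach is approached as far as the arm can. A call is refused whole if a number of a shift passes 41.7 or a number of a turn 7.16, either way. A call with a gripper value outside its range is refused whole. The fingers move at their own pace and stop on an object; "grip_force" is the grip in N (left out, the last holds). Time passes only in rows, so rows that do not move let the fingers close. It gives the time, the measured TCP pose, the force, the opening and the grip force at its end, in the units of the state.
- ctrl.get_obs(): the state, without advancing time (a new reading comes with each control period).
- vision.read_camera(name): name is "scene" or "top" or "wrist"; returns a dict with "frame" (480x640x3 uint8, blue, green, red), "intrinsics" (3x3 intrinsics, pixels), "dist" ([k1, k2, p1, p2, k3] as OpenCV has them; the pictures are not rectified), "R" (3x3) and "t" (3): a world point X has camera coordinates R X + t; the wrist camera has in their place "T_tool_cam" (4x4, takes a point from camera to tool coordinates, whose origin is the TCP and whose axes are the flange's). Camera axes: x right, y down, z forward; pixel columns grow to the right and rows downward; lengths in m; the calibration is good to about 2 mm. A picture is of the moment at which its call begins: read the wrist's pose just before it. There is no depth.
- ctrl.close_job(): hands the job in; it is judged then, once.
The state is a dict: "time": time; "joint_pos": joint angles; "joint_vel": joint speeds; "joint_efforts": joint torques, N m; "tool_pos": TCP position; "orientation": TCP orientation; "ft_force": force on the tool from outside, world axes, zero at the start; "moment": the same for the moment, N m; "width": opening from 0.0 (shut) to 1.0 (fully open); "gripper_force": force on a finger pad.
Only numpy, scipy, OpenCV 4.12 (cv2) and the standard library are available. Lean on these libraries where they do the work, as an engineer would, in place of code of your own. Each camera call takes 0.05 s, during which the arm holds its last target. There are 200 camera calls.

## Task

Three build-material cartridges that look alike stand loose on the bench: two are full and one is empty, which you can only tell by lifting them. Load the two full ones into the two free pockets of the sloping feed rack, one in each, lowered gently, not dropped, until fully home. Leave the empty one standing upright on the bench, and do not disturb the other things.

Things in the scene. Friction and masses are not known exactly. Their poses are not given: they have to be found in the camera images.
- cartridge_a: One of three loose, identical-looking cartridges, upright on the bench: grey body 60 mm (x) by 44 mm (y) by 75 mm tall, black grip block centred on top, 24 mm thick (x) by 40 mm wide (y), up to 115 mm above the underside. Origin: centre of the underside, z up. Same when turned half round. Two are full (0.40 to 0.50 kg), one is empty (0.07 to 0.09 kg): only the weight tells.
- cartridge_b: One of three loose, identical-looking cartridges, upright on the bench: grey body 60 mm (x) by 44 mm (y) by 75 mm tall, black grip block centred on top, 24 mm thick (x) by 40 mm wide (y), up to 115 mm above the underside. Origin: centre of the underside, z up. Same when turned half round. Two are full (0.40 to 0.50 kg), one is empty (0.07 to 0.09 kg): only the weight tells.
- cartridge_c: One of three loose, identical-looking cartridges, upright on the bench: grey body 60 mm (x) by 44 mm (y) by 75 mm tall, black grip block centred on top, 24 mm thick (x) by 40 mm wide (y), up to 115 mm above the underside. Origin: centre of the underside, z up. Same when turned half round. Two are full (0.40 to 0.50 kg), one is empty (0.07 to 0.09 kg): only the weight tells.
- pocket_a: Free pocket of the sloping rack, one of three 75 mm apart. Inside 68 mm (x) by 52 mm (y), 50 mm deep, walls 5 mm. Origin: floor centre, 45 mm above the bench; z out of the mouth, leaning 25 degrees from vertical to the robot's side. Its spring floor plate stands 14 mm up; only a full cartridge sinks it. Cartridge fully home: underside at the floor, its x along the pocket's x.
- pocket_b: Free pocket of the sloping rack, one of three 75 mm apart. Inside 68 mm (x) by 52 mm (y), 50 mm deep, walls 5 mm. Origin: floor centre, 45 mm above the bench; z out of the mouth, leaning 25 degrees from vertical to the robot's side. Its spring floor plate stands 14 mm up; only a full cartridge sinks it. Cartridge fully home: underside at the floor, its x along the pocket's x.
- pocket_c: Occupied (cartridge already fitted, fixed) pocket of the sloping rack, one of three 75 mm apart. Inside 68 mm (x) by 52 mm (y), 50 mm deep, walls 5 mm. Origin: floor centre, 45 mm above the bench; z out of the mouth, leaning 25 degrees from vertical to the robot's side. Cartridge fully home: underside at the floor, its x along the pocket's x.
- wash_bottle: White plastic bottle, 66 mm across, 170 mm tall, standing on the bench; not part of the job, leave it alone. Origin: centre of its underside.
- jar: Jar with steel cap, 68 mm across, 75 mm tall, standing on the bench; not part of the job, leave it alone. Origin: centre of its underside.
- model: Printed wax model, white foot and purple top, 52 mm across, 75 mm tall, standing on the bench among the cartridges; not part of the job, leave it alone. Origin: centre of its underside.
- scraper: Spatula with black handle, 200 mm long, lying on the bench; not part of the job, leave it alone. Origin: in the middle of its length, on the underside.
- driver: Screwdriver, 180 mm long, lying on the bench; not part of the job, leave it alone. Origin: in the middle of its length, on the underside.
Mind the look-alikes: they are no part of the job. What is shaped like the cartridge_c but pink or yellow is not meant.

How it is judged:
By the outcome, as a careful person would: the job done as asked, in the order asked, and still so for the second after the job is handed in, with the robot touching nothing.
It also fails if it takes over 70 s, if anything falls off the work surface, if the arm or the gripper's body presses on something with over 40 N, if the wrist force passes 120 N, or if a joint passes its speed limit or range.

## Working session

There is one attempt and no reset: what is moved stays moved. The work goes in short steps, Python scripts to look and compute and a tool call to move; the robot and the scene stay as the last step left them, time stands still between calls to the robot, and variables do not carry over. Pictures are saved under pics/ and viewed, at most 10 in all, crops included, and the job is handed in when it is done.

Besides the shell and the picture viewer there is one more tool, called by a JSON object that holds its "method" and its "body", one argument or row to a line. step_arm: Moves the arm, as the interface text tells. Its arguments: {"type":"object","properties":{"deltas":{"type":"array"},"grip_force":{"type":"number"}},"required":["deltas"]}

```bash
mkdir -p pics; python3 - <<'E'
from workcell import ctrl, vision
import cv2,numpy as np,pickle
o=ctrl.get_obs();print(o)
d={}
for n in("scene","top","wrist"):
    c=vision.read_camera(n);d[n]=c;cv2.imwrite(f"pics/{n}0.png",c["frame"])
    print(n,{k:np.round(v,4).tolist() for k,v in c.items() if k!="frame"})
pickle.dump((o,d),open("d0.pkl","wb"))
E
```

```text
{'time': 0.0, 'joint_pos': array([-1.20489012,  0.46943645, -0.04857446,  1.53368568,  0.02409374,
        1.14098824, -0.08227636]), 'joint_vel': array([-0.00013235, -0.00019202,  0.00074244,  0.00055286,  0.00064637,
       -0.0003161 ,  0.00022344]), 'joint_efforts': array([ 5.33806851e-04, -5.10329282e+01, -4.66691726e-02, -2.37712330e+01,
        1.05770896e-02,  7.44717516e-03,  1.36705529e-05]), 'tool_pos': array([0.25940226, 0.6225401 , 0.2302682 ]), 'orientation': array([-1.53038867e-04,  1.96106677e-01,  9.80582091e-01, -9.54011108e-04]), 'ft_force': array([ 0.74816889,  1.14843139, -0.69877653]), 'moment': array([ 0.03779536, -0.02460493, -0.00988847]), 'gripper_force': 0.0, 'width': 1.0019538413606373}
scene {'intrinsics': [[542.2093, 0.0, 321.1941], [0.0, 542.2093, 236.6436], [0.0, 0.0, 1.0]], 'dist': [-0.1306, 0.0, 0.0, 0.0, 0.0], 'R': [[0.5784, 0.8158, 0.001], [0.6479, -0.4586, -0.6082], [-0.4957, 0.3524, -0.7938]], 't': [-0.2874, -0.3375, 1.4532]}
top {'intrinsics': [[472.2488, 0.0, 316.449], [0.0, 472.2488, 234.3728], [0.0, 0.0, 1.0]], 'dist': [-0.0848, 0.0, 0.0, 0.0, 0.0], 'R': [[-0.0054, -0.9999, 0.0138], [-0.9955, 0.0041, -0.095], [0.0949, -0.0142, -0.9954]], 't': [-0.052, 0.5656, 0.9875]}
wrist {'intrinsics': [[417.3919, 0.0, 316.7215], [0.0, 417.3919, 240.8086], [0.0, 0.0, 1.0]], 'dist': [-0.0614, 0.0, 0.0, 0.0, 0.0], 'T_tool_cam': [[0.0, -0.9631, -0.2691, 0.0678], [1.0, 0.0001, -0.0002, 0.0007], [0.0002, -0.2691, 0.9631, -0.1427], [0.0, 0.0, 0.0, 1.0]]}
```

View pics/top0.png

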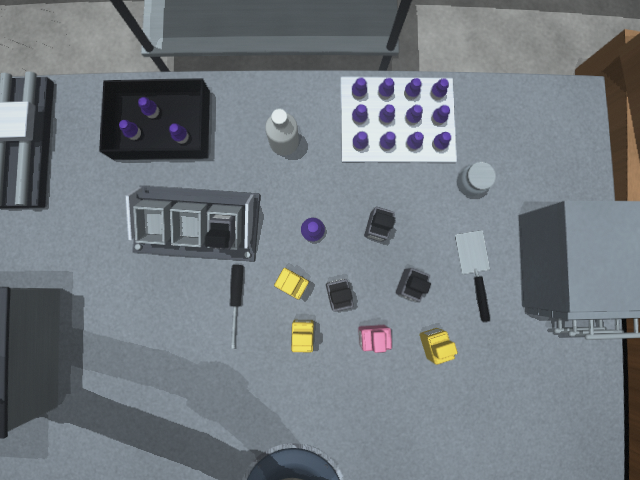

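View pics/scene0.png

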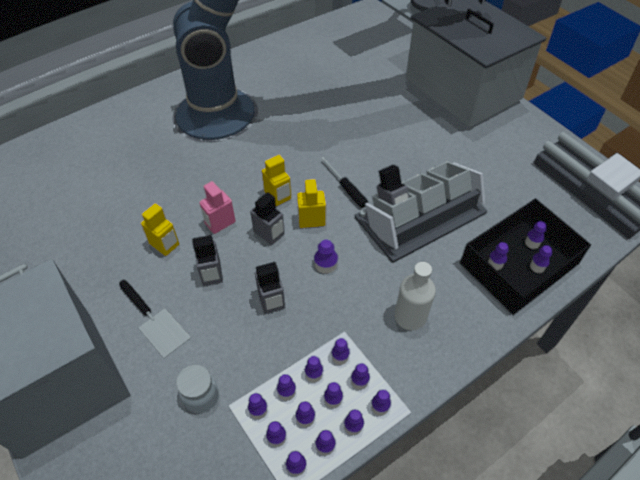

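The top view shows the three grey cartridges at about (380,225), (341,294) and (414,284). The look-alikes are yellow at (293,284), (303,337) and (439,346), pink at (376,339), the fitted cartridge at (222,232), and the purple model at (313,230). The free pockets are at (151,223) and (188,226). I choose the three dark-topped grey ones and check them in a close crop.

```bash
cat > h.py <<'E'
import cv2,numpy as np,pickle
from scipy.spatial.transform import Rotation as Ro
def cam(c,o=None):
    if "R" in c: return c["R"].T, -c["R"].T@c["t"]
    T=np.eye(4);q=o["orientation"];T[:3,:3]=Ro.from_quat([q[1],q[2],q[3],q[0]]).as_matrix();T[:3,3]=o["tool_pos"]
    T=T@c["T_tool_cam"];return T[:3,:3],T[:3,3]
def ray(c,p,o=None):
    R,t=cam(c,o);u=cv2.undistortPoints(np.float64(p).reshape(-1,1,2),c["intrinsics"],c["dist"])[:,0]
    return t,np.c_[u,np.ones(len(u))]@R.T
def onz(c,p,z,o=None):
    t,d=ray(c,p,o);return t+d*((z-t[2])/d[:,2])[:,None]
def proj(c,X,o=None):
    R,t=cam(c,o);r=cv2.Rodrigues(R.T)[0]
    return cv2.projectPoints(np.float64(X).reshape(-1,1,3),r,-R.T@t,c["intrinsics"],c["dist"])[0][:,0]
def tri(cs,ps,os=None):
    A=np.zeros((3,3));b=np.zeros(3)
    for i,(c,p) in enumerate(zip(cs,ps)):
        t,d=ray(c,p,os[i] if os else None);d=d[0]/np.linalg.norm(d);M=np.eye(3)-np.outer(d,d);A+=M;b+=M@t
    return np.linalg.solve(A,b)
E
python3 - <<'E'
from h import *
o,d=pickle.load(open("d0.pkl","rb"));f=d["top"]["frame"]
a=cv2.resize(f[180:270,125:265],None,fx=5,fy=5,interpolation=cv2.INTER_CUBIC)[:, :700]
b=cv2.resize(f[200:320,320:440],None,fx=5,fy=5,interpolation=cv2.INTER_CUBIC)
s=cv2.resize(d["scene"]["frame"][155:260,350:490],None,fx=5.7,fy=5.7,interpolation=cv2.INTER_CUBIC)
cv2.imwrite("pics/c1.png",a);cv2.imwrite("pics/c2.png",b);cv2.imwrite("pics/c3.png",s);print(a.shape,s.shape)
E
```

```text
(450, 700, 3) (598, 798, 3)
```

View pics/c1.png

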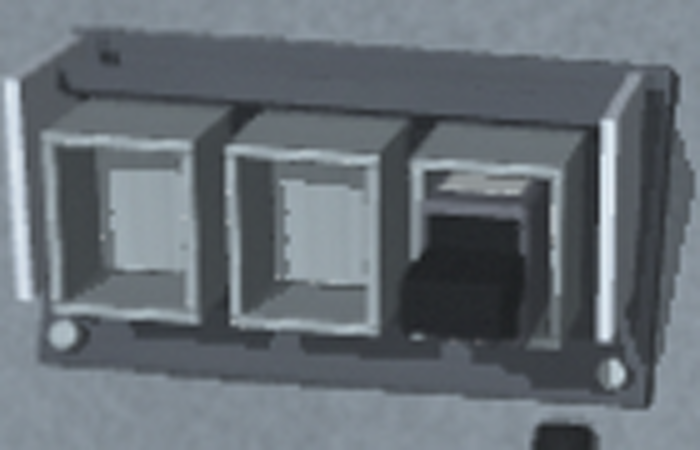

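View pics/c2.png

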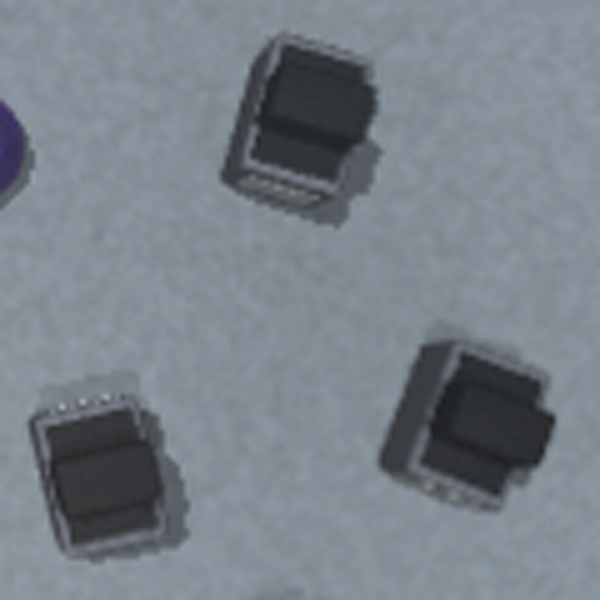

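View pics/c3.png

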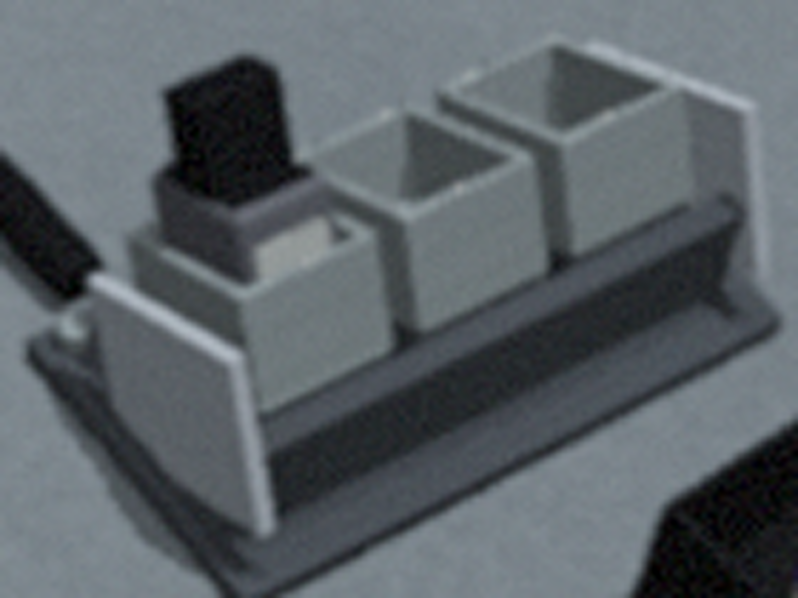

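The crops show three dark-topped grey cartridges with no pink or yellow. Two rack pockets are empty (crop 1, left and middle) and the right one is filled. Next I measure them.

```bash
python3 - <<'E'
from h import *
np.set_printoptions(precision=4,suppress=True)
o,d=pickle.load(open("d0.pkl","rb"));T=d["top"];S=d["scene"]
def P(l): return np.float64(l)/5+[125,180]-0.4
for n,q in dict(left=[(42,132),(195,147),(197,318),(50,312)],mid=[(226,148),(380,157),(380,333),(232,325)],right=[(413,157),(570,170),(560,348),(405,340)]).items():
    f=onz(T,P(q[:2]),.107);g=onz(T,P(q[2:]),.074);X=np.r_[f,g]
    print(n,X.mean(0),"w",np.linalg.norm(f[0]-f[1]),np.linalg.norm(g[0]-g[1]),"l",np.linalg.norm(X[1]-X[2]),np.linalg.norm(X[0]-X[3]),"yawx",[np.degrees(np.arctan2(*(f[0]-f[1])[[1,0]]))-90,np.degrees(np.arctan2(*(X[1]-X[2])[[1,0]]))])
# dark (block) blobs in top; block top centre at .115 compare with scene
for n,b in dict(up=[(285,35),(373,62),(337,192),(248,180)],left=[(35,410),(133,398),(162,540),(70,553)],right=[(455,342),(549,372),(500,505),(415,482)]).items():
    X=onz(T,np.float64(b)/5+[320,200]-.4,.075)
    print(n,X.mean(0)[:2],[np.linalg.norm(X[i]-X[i-1]).round(4) for i in range(4)],"yaw",np.degrees(np.arctan2(*(X[0]-X[3])[[1,0]])),np.degrees(np.arctan2(*(X[0]-X[1])[[1,0]]))-90)
for n,b in dict(up=[(278,52),(378,85),(358,148),(258,118)],left=[(50,450),(155,438),(162,505),(65,518)],right=[(460,382),(553,415),(528,470),(437,435)]).items():
    X=onz(T,np.float64(b)/5+[320,200]-.4,.115);print(n,X.mean(0)[:2],[np.linalg.norm(X[i]-X[i-1]).round(4) for i in range(4)],"yaw",np.degrees(np.arctan2(*(X[0]-X[1])[[1,0]]))-90)
q=o["orientation"];print(Ro.from_quat([q[1],q[2],q[3],q[0]]).as_matrix())
E
```

```text
left [0.5793 0.2867 0.0905] w 0.06292034102335323 0.06170386798053688 l 0.07418252392092936 0.07751981762877894 yawx [np.float64(-5.93304521266856), np.float64(-6.606582256294517)]
mid [0.5734 0.2112 0.0905] w 0.0622675591648889 0.06145011428769813 l 0.0758016433282532 0.07618931816113882 yawx [np.float64(-3.6756484622662384), np.float64(-5.350956757415693)]
right [0.5678 0.1369 0.0905] w 0.06306124074171536 0.06381743741788157 l 0.07670597878219591 0.07863981614551713 yawx [np.float64(-5.038901819960884), np.float64(-6.919067906760794)]
up [ 0.5838 -0.1886] [np.float64(0.0623), np.float64(0.0381), np.float64(0.0562), np.float64(0.037)] yaw -15.214157996756324 -17.334008832598855
left [ 0.4379 -0.1002] [np.float64(0.0594), np.float64(0.0402), np.float64(0.0585), np.float64(0.0377)] yaw 13.400345542902722 6.599674465545746
right [ 0.4569 -0.2559] [np.float64(0.0595), np.float64(0.0406), np.float64(0.0581), np.float64(0.0361)] yaw -17.242046056871164 -18.02530689158216
up [ 0.5855 -0.1854] [np.float64(0.0276), np.float64(0.0417), np.float64(0.0264), np.float64(0.0412)] yaw -18.55736050801535
left [ 0.4382 -0.1009] [np.float64(0.0269), np.float64(0.0412), np.float64(0.0261), np.float64(0.0381)] yaw 6.1037939309291005
right [ 0.4572 -0.2527] [np.float64(0.0227), np.float64(0.0389), np.float64(0.0238), np.float64(0.0383)] yaw -19.879794728917375
[[-0.9231  0.3846 -0.0007]
 [ 0.3846  0.9231 -0.0018]
 [-0.0001 -0.0019 -1.    ]]
```

```bash
cat >> h.py <<'E'
def Rd(yaw,tilt=0):
    "tool: y along cartridge x (yaw deg), z down; tilt about cartridge y so tool z leans outwards"
    return Ro.from_euler("z",yaw,degrees=True)*Ro.from_euler("y",-tilt,degrees=True)*Ro.from_matrix(np.c_[[0,1,0],[1,0,0],[0,0,-1]])
def plan(p,R,N,o=None):
    from workcell import ctrl
    o=o or ctrl.get_obs();q=o["orientation"];A=Ro.from_quat([q[1],q[2],q[3],q[0]]);x=o["tool_pos"]
    dp=np.asarray(p)-x;w=(A.inv()*R).as_rotvec()
    print("dp mm",(dp*1e3).round(1),"rot",np.degrees(w).round(2),"t",o["time"])
    for k in range(N):
        B=A*Ro.from_rotvec(w*k/N);print((B.inv().apply(dp/N)*1e3).round(1).tolist(),(np.degrees(w)/N).round(2).tolist())
E
python3 -c "
from h import *
plan([.585,-.187,.25],Rd(-18),24)"
```

```text
dp mm [ 325.6 -809.7   19.5] rot [-7.000e-02  7.000e-02  8.538e+01] t 0.15
[-25.5, -25.9, -0.8] [-0.0, 0.0, 3.56]
[-27.1, -24.3, -0.8] [-0.0, 0.0, 3.56]
[-28.5, -22.6, -0.8] [-0.0, 0.0, 3.56]
[-29.9, -20.8, -0.8] [-0.0, 0.0, 3.56]
[-31.1, -18.9, -0.8] [-0.0, 0.0, 3.56]
[-32.2, -16.9, -0.8] [-0.0, 0.0, 3.56]
[-33.2, -14.9, -0.8] [-0.0, 0.0, 3.56]
[-34.0, -12.8, -0.8] [-0.0, 0.0, 3.56]
[-34.8, -10.6, -0.8] [-0.0, 0.0, 3.56]
[-35.4, -8.5, -0.8] [-0.0, 0.0, 3.56]
[-35.8, -6.3, -0.8] [-0.0, 0.0, 3.56]
[-36.1, -4.0, -0.8] [-0.0, 0.0, 3.56]
[-36.3, -1.8, -0.8] [-0.0, 0.0, 3.56]
[-36.4, 0.5, -0.8] [-0.0, 0.0, 3.56]
[-36.3, 2.7, -0.8] [-0.0, 0.0, 3.56]
[-36.0, 5.0, -0.8] [-0.0, 0.0, 3.56]
[-35.6, 7.2, -0.8] [-0.0, 0.0, 3.56]
[-35.1, 9.4, -0.8] [-0.0, 0.0, 3.56]
[-34.5, 11.6, -0.8] [-0.0, 0.0, 3.56]
[-33.7, 13.7, -0.8] [-0.0, 0.0, 3.56]
[-32.8, 15.8, -0.8] [-0.0, 0.0, 3.56]
[-31.7, 17.8, -0.8] [-0.0, 0.0, 3.56]
[-30.6, 19.7, -0.8] [-0.0, 0.0, 3.56]
[-29.3, 21.6, -0.8] [-0.0, 0.0, 3.56]
```

{"method": "step_arm", "body": {
  "deltas": [
    [-25, -26, -1, 0, 0, 3.56, 85],
    [-27, -24, -1, 0, 0, 3.56, 85],
    [-28, -23, -1, 0, 0, 3.56, 85],
    [-30, -21, -1, 0, 0, 3.56, 85],
    [-31, -19, -1, 0, 0, 3.56, 85],
    [-32, -17, -1, 0, 0, 3.56, 85],
    [-33, -15, -1, 0, 0, 3.56, 85],
    [-34, -13, -1, 0, 0, 3.56, 85],
    [-35, -11, -1, 0, 0, 3.56, 85],
    [-35, -8, -1, 0, 0, 3.56, 85],
    [-36, -6, 0, 0, 0, 3.56, 85],
    [-36, -4, 0, 0, 0, 3.56, 85]
  ]
}}

```text
time: 1.15
tool_pos: [0.4209, 0.2166, 0.2414]
orientation: [-0.0, 0.541, 0.841, 0.0]
ft_force: [1.0, -0.6, -0.3]
width: 0.997
gripper_force: 0.0
```

{"method": "step_arm", "body": {
  "deltas": [
    [-36, -2, -1, 0, 0, 3.56, 85],
    [-36, 1, -1, 0, 0, 3.56, 85],
    [-36, 3, -1, 0, 0, 3.56, 85],
    [-36, 5, -1, 0, 0, 3.56, 85],
    [-36, 7, -1, 0, 0, 3.56, 85],
    [-35, 9, -1, 0, 0, 3.56, 85],
    [-34, 12, -1, 0, 0, 3.56, 85],
    [-34, 14, -1, 0, 0, 3.56, 85],
    [-33, 16, -1, 0, 0, 3.56, 85],
    [-32, 18, 0, 0, 0, 3.56, 85],
    [-31, 20, 0, 0, 0, 3.56, 85],
    [-29, 22, 0, 0, 0, 3.56, 85]
  ]
}}

```text
time: 2.15
tool_pos: [0.5849, -0.1881, 0.2501]
orientation: [-0.0, 0.81, 0.586, -0.0]
ft_force: [-0.1, 0.2, -0.4]
width: 0.995
gripper_force: 0.0
```

```bash
python3 - <<'E'
from h import *
from workcell import ctrl,vision
o=ctrl.get_obs();print(o["time"],o["tool_pos"],o["ft_force"]);c=vision.read_camera("wrist")
pickle.dump((o,c),open("w1.pkl","wb"));f=c["frame"];cv2.imwrite("pics/w1.png",f)
p=proj(c,[[.585,-.187,.115],[.585,-.187,.075]],o);print(p)
E
```

```text
2.15 [ 0.58488785 -0.18810057  0.25011239] [-0.07272094  0.17292781 -0.44340513]
[[315.80741442 226.87487621]
 [315.93397147 214.68498274]]
```

View pics/w1.png

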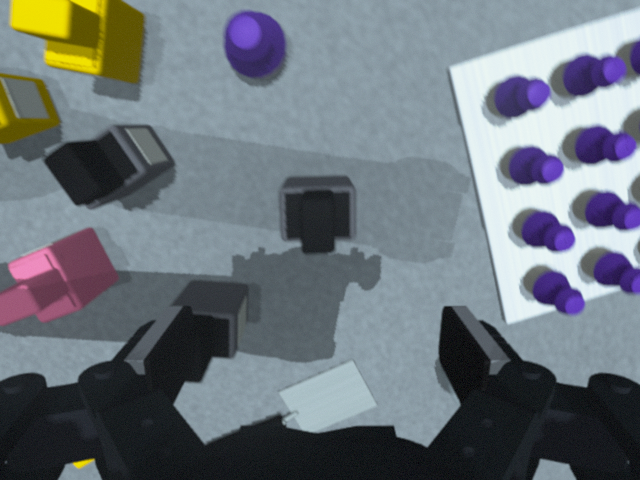

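The wrist view shows the cartridge body centred at about (318,213), within 2 px of the prediction, and square to the tool. Going down to grip.

{"method": "step_arm", "body": {
  "deltas": [
    [0, 1, 30, 0, 0, 0, 85],
    [0, 0, 35, 0, 0, 0, 85],
    [0, 0, 35, 0, 0, 0, 85],
    [0, 0, 30, 0, 0, 0, 85],
    [0, 0, 20, 0, 0, 0, 85],
    [0, 0, 12, 0, 0, 0, 85],
    [0, 0, 8, 0, 0, 0, 85],
    [0, 0, 0, 0, 0, 0, 85]
  ]
}}

```text
time: 2.87
tool_pos: [0.585, -0.1864, 0.0791]
orientation: [-0.001, 0.809, 0.587, -0.001]
ft_force: [0.9, -0.3, 0.5]
width: 0.993
gripper_force: 0.0
```

{"method": "step_arm", "body": {
  "deltas": [
    [0, 0, 0, 0, 0, 0, 15],
    [0, 0, 0, 0, 0, 0, 15],
    [0, 0, 0, 0, 0, 0, 15],
    [0, 0, 0, 0, 0, 0, 15],
    [0, 0, 0, 0, 0, 0, 15],
    [0, 0, 0, 0, 0, 0, 15],
    [0, 0, 0, 0, 0, 0, 15],
    [0, 0, 0, 0, 0, 0, 15]
  ],
  "grip_force": 60
}}

```text
time: 3.53
tool_pos: [0.586, -0.187, 0.081]
orientation: [0.0, 0.809, 0.587, 0.0]
ft_force: [-0.4, 0.2, 5.9]
width: 0.269
gripper_force: 62.3
```

{"method": "step_arm", "body": {
  "deltas": [
    [0, 0, -10, 0, 0, 0, 15],
    [0, 0, -20, 0, 0, 0, 15],
    [0, 0, -15, 0, 0, 0, 15],
    [0, 0, -5, 0, 0, 0, 15],
    [0, 0, 0, 0, 0, 0, 15],
    [0, 0, 0, 0, 0, 0, 15],
    [0, 0, 0, 0, 0, 0, 15]
  ]
}}

```text
time: 4.12
tool_pos: [0.5849, -0.1863, 0.1292]
orientation: [-0.001, 0.809, 0.587, -0.001]
ft_force: [0.0, -0.3, -0.8]
width: 0.269
gripper_force: 61.7
```

```bash
python3 -c "
from h import *
from workcell import ctrl,vision
o=ctrl.get_obs();print(o)
c=vision.read_camera('wrist');cv2.imwrite('pics/w2.png',c['frame']);pickle.dump((o,c),open('w2.pkl','wb'))
o=ctrl.get_obs();print(o['ft_force'])"
```

```text
{'time': 4.1167, 'joint_pos': array([-0.16182594,  0.51972898,  0.55421783,  1.80999764, -0.33770572,
        0.90924242,  0.22912267]), 'joint_vel': array([ 2.00017859e-03,  4.47616973e-03, -9.18421947e-04,  9.76729419e-04,
        1.69076617e-03,  4.06294819e-05, -2.33778064e-03]), 'joint_efforts': array([ 4.09706624e-02, -4.60563254e+01,  7.39101380e+00, -1.99984825e+01,
        1.31240312e-02, -9.41258215e-03,  1.19194115e-04]), 'tool_pos': array([ 0.5848539 , -0.18631886,  0.12922762]), 'orientation': array([-8.48794102e-04,  8.09274807e-01,  5.87429359e-01, -5.61385698e-04]), 'ft_force': array([ 0.04463535, -0.28260038, -0.78625095]), 'moment': array([ 0.04398949, -0.02107981,  0.00896785]), 'gripper_force': 61.71936392784119, 'width': 0.269163417529861}
[ 0.21717206  0.50930762 -0.79261284]
```

This one weighs about 0.8 N, so it is the empty one. I set it back where it stood.

{"method": "step_arm", "body": {
  "deltas": [
    [0, 0, 18, 0, 0, 0, 15],
    [0, 0, 16, 0, 0, 0, 15],
    [0, 0, 8, 0, 0, 0, 15],
    [0, 0, 4, 0, 0, 0, 15],
    [0, 0, 2, 0, 0, 0, 15],
    [0, 0, 0.5, 0, 0, 0, 15],
    [0, 0, 0, 0, 0, 0, 15]
  ]
}}

```text
time: 4.75
tool_pos: [0.5859, -0.187, 0.0822]
orientation: [0.0, 0.809, 0.587, 0.0]
ft_force: [-0.0, -0.2, -0.9]
width: 0.275
gripper_force: 61.7
```

{"method": "step_arm", "body": {
  "deltas": [
    [0, 0, 0, 0, 0, 0, 40],
    [0, 0, 0, 0, 0, 0, 85],
    [0, 0, 0, 0, 0, 0, 85],
    [0, 0, 0, 0, 0, 0, 85],
    [0, 0, -10, 0, 0, 0, 85],
    [0, 0, -25, 0, 0, 0, 85],
    [0, 0, -35, 0, 0, 0, 85],
    [0, 0, -35, 0, 0, 0, 85],
    [0, 0, -35, 0, 0, 0, 85],
    [0, 0, -30, 0, 0, 0, 85]
  ]
}}

```text
time: 5.58
tool_pos: [0.5858, -0.1873, 0.2553]
orientation: [0.001, 0.809, 0.587, 0.001]
ft_force: [0.3, -0.1, -0.1]
width: 0.995
gripper_force: 0.0
```

```bash
python3 -c "
from h import *
plan([.438,-.1005,.25],Rd(6.3),6)"
```

```text
dp mm [-147.8   86.8   -5.3] rot [ 1.500e-01  1.000e-02 -2.439e+01] t 5.5833
[6.1, -27.9, 0.8] [0.02, 0.0, -4.07]
[8.1, -27.4, 0.8] [0.02, 0.0, -4.07]
[10.0, -26.8, 0.8] [0.02, 0.0, -4.07]
[11.9, -26.0, 0.8] [0.02, 0.0, -4.07]
[13.7, -25.1, 0.9] [0.02, 0.0, -4.07]
[15.4, -24.0, 0.9] [0.02, 0.0, -4.07]
```

{"method": "step_arm", "body": {
  "deltas": [
    [6, -28, 1, 0, 0, -4.07, 85],
    [8, -27, 1, 0, 0, -4.07, 85],
    [10, -27, 1, 0, 0, -4.07, 85],
    [12, -26, 1, 0, 0, -4.07, 85],
    [14, -25, 1, 0, 0, -4.07, 85],
    [15, -24, 0, 0, 0, -4.07, 85],
    [0, 0, 0, 0, 0, 0, 85]
  ]
}}

```text
time: 6.17
tool_pos: [0.4334, -0.0982, 0.2468]
orientation: [-0.002, 0.665, 0.747, 0.001]
ft_force: [-0.2, 0.1, 0.1]
width: 0.998
gripper_force: 0.0
```

```bash
python3 - <<'E'
from h import *
from workcell import ctrl,vision
o=ctrl.get_obs();print(o["time"],o["tool_pos"],o["ft_force"]);c=vision.read_camera("wrist")
pickle.dump((o,c),open("w3.pkl","wb"));f=c["frame"]
p=proj(c,[[.438,-.1005,.115],[.438,-.1005,.075]],o);print(p)
u,v=p[1].astype(int);x0,y0=u-100,v-75
cv2.imwrite("pics/w3.png",cv2.resize(f[y0:y0+150,x0:x0+200],None,fx=4,fy=4,interpolation=cv2.INTER_CUBIC));print(x0,y0)
E
```

```text
6.1667 [ 0.43344687 -0.09815667  0.24682697] [-0.1942261  0.1389591  0.0697943]
[[322.42654888 234.04174972]
 [321.85887914 221.11279432]]
221 146
```

View pics/w3.png

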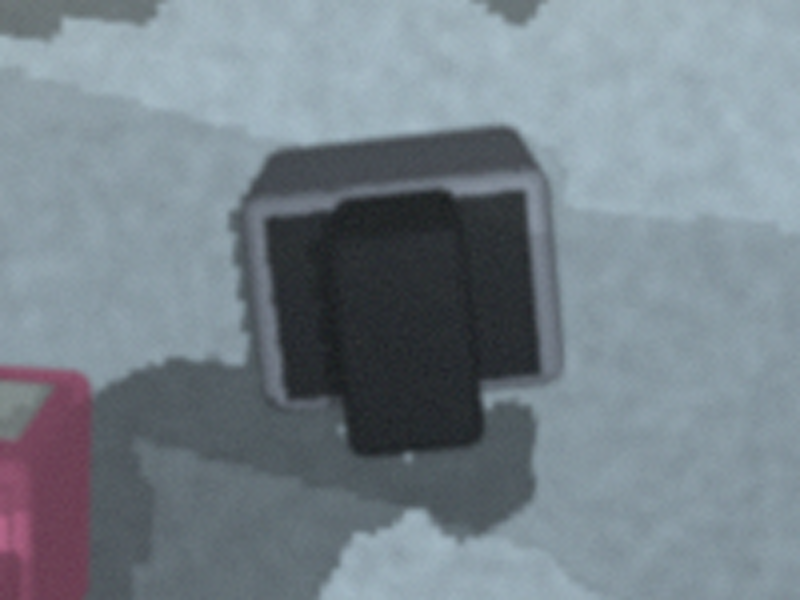

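```bash
python3 - <<'E'
from h import *
o,c=pickle.load(open("w3.pkl","rb"))
g=lambda l:np.float64(l)/4+[221,146]-.4
X=onz(c,g([(245,203),(545,172),(562,375),(280,408)]),.075,o);print(X[:,:2].round(4),X.mean(0),[np.linalg.norm(X[i]-X[i-1]).round(4) for i in range(4)])
for i,j in((0,1),(3,2)):print(np.degrees(np.arctan2(*(X[j]-X[i])[[1,0]])))
for i,j in((0,3),(1,2)):print(np.degrees(np.arctan2(*(X[j]-X[i])[[1,0]])))
Y=onz(c,g([(332,232),(465,232),(483,440),(350,455)]),.115,o);print(Y.mean(0),[np.linalg.norm(Y[i]-Y[i-1]).round(4) for i in range(4)])
plan([*X.mean(0)[:2],.25],Rd(12.6),2)
E
```

```text
[[ 0.4055 -0.0848]
 [ 0.4613 -0.0724]
 [ 0.4702 -0.1114]
 [ 0.4161 -0.1245]] [ 0.43828386 -0.09829533  0.075     ] [np.float64(0.0411), np.float64(0.0572), np.float64(0.04), np.float64(0.0556)]
12.568425208805579
13.5750947327403
-74.9917221751257
-77.21434563039743
[ 0.43780073 -0.09838138  0.115     ] [np.float64(0.0391), np.float64(0.0222), np.float64(0.0365), np.float64(0.0231)]
dp mm [2.2 1.  2.5] rot [ 0.07 -0.12 -6.15] t 6.2167
[0.4, 1.1, -1.3] [0.03, -0.06, -3.07]
[0.3, 1.1, -1.3] [0.03, -0.06, -3.07]
```

{"method": "step_arm", "body": {
  "deltas": [
    [0.4, 1.1, 10, 0, 0, -3.3, 85],
    [0.3, 1.1, 25, 0, 0, -3.3, 85],
    [0, 0, 35, 0, 0, 0, 85],
    [0, 0, 35, 0, 0, 0, 85],
    [0, 0, 30, 0, 0, 0, 85],
    [0, 0, 18, 0, 0, 0, 85],
    [0, 0, 8, 0, 0, 0, 85],
    [0, 0, 4, 0, 0, 0, 85],
    [0, 0, 0, 0, 0, 0, 85]
  ]
}}

```text
time: 6.97
tool_pos: [0.4407, -0.0998, 0.0819]
orientation: [0.0, 0.623, 0.782, -0.0]
ft_force: [-0.2, -1.3, 0.4]
width: 0.997
gripper_force: 0.0
```

{"method": "step_arm", "body": {
  "deltas": [
    [0, 0, 0, 0, 0, 0, 15],
    [0, 0, 0, 0, 0, 0, 15],
    [0, 0, 0, 0, 0, 0, 15],
    [0, 0, 0, 0, 0, 0, 15],
    [0, 0, 0, 0, 0, 0, 15],
    [0, 0, 0, 0, 0, 0, 15],
    [0, 0, 0, 0, 0, 0, 15],
    [0, 0, 0, 0, 0, 0, 15]
  ],
  "grip_force": 80
}}

```text
time: 7.63
tool_pos: [0.4399, -0.0993, 0.0821]
orientation: [-0.0, 0.623, 0.782, 0.0]
ft_force: [-2.6, -0.1, 6.3]
width: 0.269
gripper_force: 80.9
```

{"method": "step_arm", "body": {
  "deltas": [
    [0, 0, -8, 0, 0, 0, 15],
    [0, 0, -20, 0, 0, 0, 15],
    [0, 0, -30, 0, 0, 0, 15],
    [0, 0, -30, 0, 0, 0, 15],
    [0, 0, -30, 0, 0, 0, 15],
    [0, 0, -20, 0, 0, 0, 15],
    [0, 0, -10, 0, 0, 0, 15],
    [0, 0, 0, 0, 0, 0, 15],
    [0, 0, 0, 0, 0, 0, 15]
  ]
}}

```text
time: 8.38
tool_pos: [0.4393, -0.0989, 0.229]
orientation: [-0.001, 0.623, 0.782, -0.0]
ft_force: [-0.2, 0.4, -5.1]
width: 0.265
gripper_force: 79.8
```

It reads about 5 N on lifting, so this one is full. I plan the carry to the middle pocket.

```bash
cat >> h.py <<'E'
PS=-4.7
zc=Rd(PS,25).apply([0,0,-1.])
ML=np.array([.5793,.2867,.0905]);MM=np.array([.5734,.2112,.0905])
E
python3 -c "
from h import *
from workcell import ctrl
o=ctrl.get_obs();o['tool_pos']=o['tool_pos']+[0,0,.04]
print(zc,Rd(PS,25).as_matrix());plan(MM+.2*zc,Rd(PS,25),10,o)"
```

```text
[-0.42119716  0.03462871  0.90630779] [[ 8.19385086e-02  9.03260225e-01  4.21197160e-01]
 [ 9.96637387e-01 -7.42615084e-02 -3.46287101e-02]
 [ 2.77555756e-17  4.22618262e-01 -9.06307787e-01]]
dp mm [ 49.9 317.1   2.7] rot [-24.86  -3.89  17.39] t 8.3833
[29.8, 12.0, -0.3] [-2.49, -0.39, 1.74]
[30.1, 11.1, 0.0] [-2.49, -0.39, 1.74]
[30.4, 10.1, 0.3] [-2.49, -0.39, 1.74]
[30.7, 9.2, 0.5] [-2.49, -0.39, 1.74]
[31.0, 8.2, 0.7] [-2.49, -0.39, 1.74]
[31.3, 7.3, 0.8] [-2.49, -0.39, 1.74]
[31.5, 6.3, 0.9] [-2.49, -0.39, 1.74]
[31.6, 5.3, 0.9] [-2.49, -0.39, 1.74]
[31.8, 4.3, 0.9] [-2.49, -0.39, 1.74]
[31.9, 3.3, 0.8] [-2.49, -0.39, 1.74]
```

{"method": "step_arm", "body": {
  "deltas": [
    [0, 0, -20, 0, 0, 0, 15],
    [0, 0, -20, 0, 0, 0, 15],
    [30, 12, 0, -2.49, -0.39, 1.74, 15],
    [30, 11, 0, -2.49, -0.39, 1.74, 15],
    [30, 10, 0, -2.49, -0.39, 1.74, 15],
    [31, 9, 0, -2.49, -0.39, 1.74, 15],
    [31, 8, 1, -2.49, -0.39, 1.74, 15],
    [31, 7, 1, -2.49, -0.39, 1.74, 15],
    [31, 6, 1, -2.49, -0.39, 1.74, 15],
    [32, 5, 1, -2.49, -0.39, 1.74, 15],
    [32, 4, 1, -2.49, -0.39, 1.74, 15],
    [32, 3, 1, -2.49, -0.39, 1.74, 15]
  ]
}}

```text
time: 9.38
tool_pos: [0.4866, 0.2179, 0.2684]
orientation: [0.16, 0.719, 0.661, 0.145]
ft_force: [1.4, -0.2, -4.8]
width: 0.266
gripper_force: 79.7
```

{"method": "step_arm", "body": {
  "deltas": [
    [0, 0, 0, 0, 0, 0, 15],
    [0, 0, 0, 0, 0, 0, 15]
  ]
}}

```text
time: 9.55
tool_pos: [0.486, 0.2191, 0.2679]
orientation: [0.159, 0.717, 0.664, 0.144]
ft_force: [-0.4, -1.5, -4.1]
width: 0.271
gripper_force: 79.9
```

```bash
python3 - <<'E'
from h import *
from workcell import ctrl,vision
o=ctrl.get_obs();print(o["time"],o["tool_pos"],o["ft_force"],o["joint_pos"])
d={n:vision.read_camera(n) for n in("top","scene","wrist")};pickle.dump((o,d),open("d2.pkl","wb"))
cv2.imwrite("pics/d2w.png",d["wrist"]["frame"])
print(proj(d["wrist"],[MM,ML],o))
plan(MM+.2*zc,Rd(PS,25),1)
E
```

```text
9.55 [0.4859988  0.21910947 0.2679376 ] [-0.42094026 -1.45813313 -4.14956084] [-0.7762463   0.04408852  0.10957898  2.08145697  0.43270381  0.74056483
 -1.02567071]
[[322.47020646 210.35071806]
 [323.03365379 115.72967216]]
dp mm [1.5 2.5 2.2] rot [-0.09  0.24 -0.06] t 9.7
[2.7, 2.1, -1.5] [-0.09, 0.24, -0.06]
```

View pics/d2w.png

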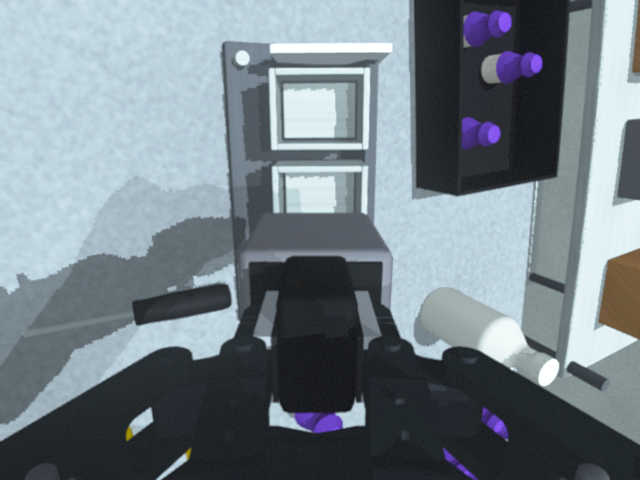

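```bash
python3 - <<'E'
from h import *
np.set_printoptions(precision=4,suppress=True)
o,d=pickle.load(open("d2.pkl","rb"));c=d["wrist"];f=c["frame"]
cv2.imwrite("pics/d2c.png",cv2.resize(f[30:280,215:415],None,fx=3,fy=2.4,interpolation=cv2.INTER_CUBIC))
n=-zc
def onplane(p,X0):
    t,dd=ray(c,p,o);return t+dd*((n@(X0-t))/(dd@n))[:,None]
X=onplane([(271,68),(369,68),(369,149.5),(269.5,149.5)],ML)
print("left",X,X.mean(0),[np.linalg.norm(X[i]-X[i-1]) for i in range(4)])
X=onplane([(271.5,164.5),(368.5,164.5)],MM);print("mid far edge",X,X.mean(0),"expected",MM+Rd(PS,25).apply([.031,0,0]))
T=np.array([[.022,-.030,.007],[.022,.030,.007],[.022,-.03,.082],[.022,.03,.082],[.02,-.012,-.033],[.02,.012,-.033]])
q=o["orientation"];print("cart",proj(c,Ro.from_quat([q[1],q[2],q[3],q[0]]).apply(T)+o["tool_pos"],o))
E
```

```text
left [[0.5459 0.3249 0.0735]
 [0.6137 0.3198 0.1052]
 [0.6106 0.2582 0.1061]
 [0.5387 0.2636 0.0725]] [0.5772 0.2916 0.0893] [np.float64(0.06168968815598658), np.float64(0.07505280281519104), np.float64(0.06161359838623639), np.float64(0.07961472631379786)]
mid far edge [[0.539  0.2516 0.0729]
 [0.6097 0.2463 0.1061]] [0.5744 0.249  0.0895] expected [0.5759 0.2421 0.0905]
cart [[235.3883 253.403 ]
 [395.0276 253.4243]
 [261.0231 212.6377]
 [370.3599 212.6481]
 [272.5302 302.0716]
 [356.8793 302.0895]]
```

View pics/d2c.png

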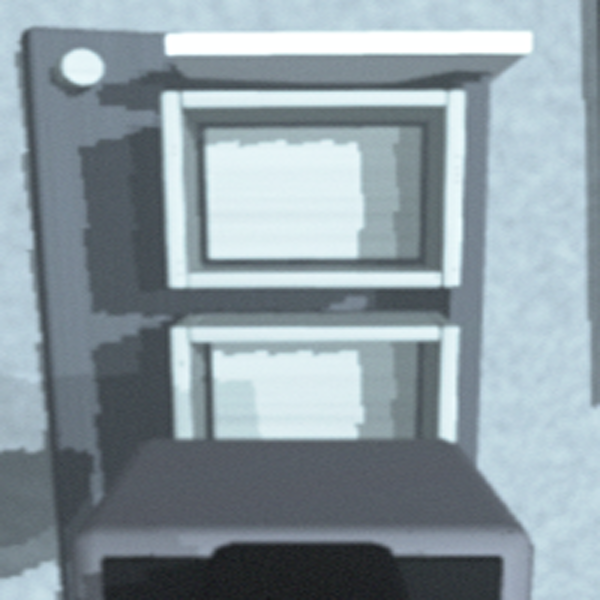

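```bash
python3 - <<'E'
from h import *
np.set_printoptions(precision=4,suppress=True)
o,d=pickle.load(open("d2.pkl","rb"));o0,d0=pickle.load(open("d0.pkl","rb"))
def onplane(c,p,X0,o=None):
    t,dd=ray(c,p,o);return t+dd*((zc@(X0-t))/(dd@zc))[:,None]
for n,q,M in(("left",[(437,95),(555,35),(690,85),(562,138)],ML),("mid",[(315,160),(403,105),(540,155),(405,222)],MM)):
    X=onplane(d0["scene"],np.float64(q)/5.7+[350,155]-.4,M);print("scene",n,X.mean(0),[np.linalg.norm(X[i]-X[i-1]) for i in range(4)])
    print("diag centre",X[[0,2]].mean(0),X[[1,3]].mean(0))
# bench check: silver pegs of the rack base seen by top and wrist
W=d["wrist"];T=d["top"]
print("peg wrist",onz(W,[(242.5,58)],.015,o),"peg top",onz(d0["top"],[(137.5,246.5)],.015))
for nm,img in(("top",T["frame"]),("wrist",W["frame"])):
    pass
g=cv2.cvtColor(W["frame"],cv2.COLOR_BGR2GRAY)
# pink/jar independent check: purple parts in black tray, compare top vs wrist
def purple(f):
    h=cv2.cvtColor(f,cv2.COLOR_BGR2HSV);m=cv2.inRange(h,(120,80,50),(150,255,255));n,_,s,ce=cv2.connectedComponentsWithStats(m)
    return [(ce[i].round(1),s[i,4]) for i in range(1,n) if s[i,4]>40]
print(purple(W["frame"]));print([p for p in purple(d0["top"]["frame"]) if p[0][0]<220])
E
```

```text
scene left [0.5799 0.2864 0.0908] [np.float64(0.06929944413181975), np.float64(0.0641832666846328), np.float64(0.0784698623667523), np.float64(0.05989262480387543)]
diag centre [0.5819 0.2851 0.0918] [0.5778 0.2876 0.0898]
scene mid [0.5766 0.2125 0.0919] [np.float64(0.069345153555908), np.float64(0.05187301520537207), np.float64(0.07749528418172237), np.float64(0.06546577951413902)]
diag centre [0.5788 0.216  0.0928] [0.5744 0.209  0.091 ]
peg wrist [[0.5409 0.3398 0.015 ]] peg top [[0.5415 0.3365 0.015 ]]
[(array([485.7,  26. ]), np.int32(1348)), (array([517.5,  65.4]), np.int32(1189)), (array([478.3, 132.8]), np.int32(1024)), (array([494.2, 422.8]), np.int32(472)), (array([319. , 421.2]), np.int32(841)), (array([457.8, 464.4]), np.int32(306))]
[(array([146.7, 105.7]), np.int32(258)), (array([127.8, 127.9]), np.int32(254)), (array([177.1, 131.7]), np.int32(247))]
```

Top and scene agree on the pockets, and the wrist view sits 3 to 5 mm further in +y. I use a weighted centre, which is within the 4 mm of play, and go down by feel.

```bash
sed -i 's/^ML=.*/ML=np.array([.579,.2882,.0905]);MM=np.array([.574,.2130,.0905])/' h.py; python3 -c "
from h import *
plan(MM+.092*zc,Rd(PS,25),4)"
```

```text
dp mm [ 47.6   0.6 -95.7] rot [-0.09  0.24 -0.06] t 9.7
[1.2, 0.7, 26.7] [-0.02, 0.06, -0.01]
[1.2, 0.7, 26.7] [-0.02, 0.06, -0.01]
[1.2, 0.7, 26.7] [-0.02, 0.06, -0.01]
[1.2, 0.6, 26.7] [-0.02, 0.06, -0.01]
```

{"method": "step_arm", "body": {
  "deltas": [
    [1, 0.7, 20, 0, 0.12, 0, 15],
    [1, 0.7, 30, 0, 0.12, 0, 15],
    [1, 0.7, 30, 0, 0, 0, 15],
    [1, 0.6, 18, 0, 0, 0, 15],
    [0.8, 0, 8.8, 0, 0, 0, 15],
    [0, 0, 0, 0, 0, 0, 15],
    [0, 0, 0, 0, 0, 0, 15]
  ]
}}

```text
time: 10.28
tool_pos: [0.5364, 0.2179, 0.176]
orientation: [0.159, 0.718, 0.661, 0.148]
ft_force: [-0.1, 0.7, -4.1]
width: 0.27
gripper_force: 79.6
```

```bash
python3 -c "
from h import *
from workcell import ctrl,vision
o=ctrl.get_obs();d={n:vision.read_camera(n) for n in('scene','top','wrist')}
pickle.dump((o,d),open('d3.pkl','wb'))
a=cv2.resize(d['scene']['frame'][130:260,350:490],None,fx=2.85,fy=2.85,interpolation=cv2.INTER_CUBIC)
b=cv2.resize(d['top']['frame'][140:270,115:255],None,fx=2.85,fy=2.85,interpolation=cv2.INTER_CUBIC)
cv2.imwrite('pics/d3.png',np.hstack([a,b]))
print(o['ft_force'],o['moment']);plan(MM+.092*zc,Rd(PS,25),1)"
```

```text
[-0.05745902  0.70780936 -4.1413457 ] [0.10976482 0.91238749 0.0153187 ]
dp mm [-1.3 -2.9 -3.6] rot [ 0.21 -0.31 -0.05] t 10.4333
[-3.0, -2.5, 2.8] [0.21, -0.31, -0.05]
```

View pics/d3.png

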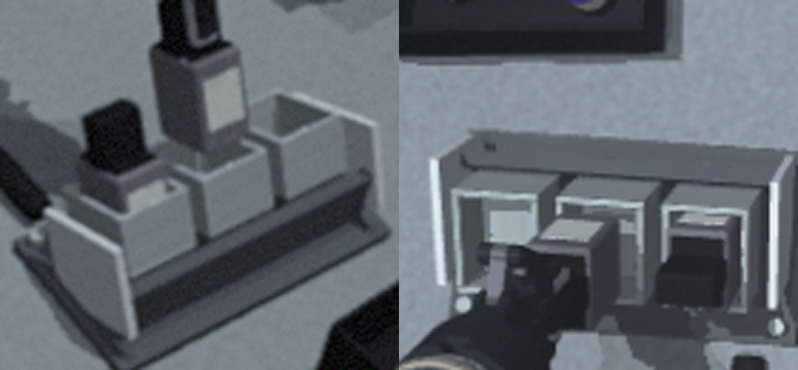

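The last picture shows the cartridge tilted with the pocket and hovering over the middle mouth, at scene crop (205,150) and top crop (585,240). I average several pose readings to beat the sensor noise.

```bash
cat >> h.py <<'E'
def avg(n=8):
    from workcell import ctrl,vision
    L=[]
    for _ in range(n): L.append(ctrl.get_obs());vision.read_camera("top")
    o=dict(L[-1]);o["tool_pos"]=np.mean([l["tool_pos"] for l in L],0);q=np.array([l["orientation"] for l in L]);q=q.mean(0);o["orientation"]=q/np.linalg.norm(q)
    o["ft_force"]=np.mean([l["ft_force"] for l in L],0)
    print("std mm",np.std([l["tool_pos"] for l in L],0)*1e3,"F",o["ft_force"].round(2));return o
E
python3 -c "
from h import *
o=avg();print(o['tool_pos']);plan(MM+.092*zc,Rd(PS,25),1,o)
# scene: held underside corners and pocket rim, from last picture (scale 2.85)
o3,d=pickle.load(open('d3.pkl','rb'));q=o['orientation'];A=Ro.from_quat([q[1],q[2],q[3],q[0]])
C=A.apply([[x,y,z] for z in(.007,.082) for x,y in((.022,.03),(-.022,.03),(.022,-.03))])+o['tool_pos']
print('pred scene crop',((proj(d['scene'],C)-[350,130]+.3)*2.85).round(0).tolist())
print('pred top crop',((proj(d['top'],C)-[115,140]+.3)*2.85+[399,0]).round(0).tolist())
"
```

```text
std mm [0.11640958 0.12849601 0.40718336] F [-0.04  0.33 -4.11]
[0.53639307 0.21890776 0.17699073]
dp mm [-1.1 -2.7 -3.1] rot [ 0.17 -0.28 -0.03] t 10.7833
[-2.8, -2.2, 2.4] [0.17, -0.28, -0.03]
pred scene crop [[244.0, 42.0], [196.0, 64.0], [194.0, 25.0], [256.0, 135.0], [210.0, 156.0], [207.0, 114.0]]
pred top crop [[521.0, 244.0], [588.0, 249.0], [524.0, 330.0], [556.0, 210.0], [619.0, 214.0], [559.0, 290.0]]
```

{"method": "step_arm", "body": {
  "deltas": [
    [-1.4, -1.1, 1, 0, -0.2, 0, 15],
    [-1.4, -1.1, 1.4, 0, -0.1, 0, 15],
    [0, 0, 4, 0, 0, 0, 15],
    [0, 0, 4, 0, 0, 0, 15],
    [0, 0, 4, 0, 0, 0, 15],
    [0, 0, 3, 0, 0, 0, 15],
    [0, 0, 0, 0, 0, 0, 15]
  ]
}}

```text
time: 11.42
tool_pos: [0.5414, 0.215, 0.1583]
orientation: [0.16, 0.718, 0.661, 0.146]
ft_force: [0.2, -0.6, -4.5]
width: 0.272
gripper_force: 79.7
```

```bash
python3 -c "
from h import *
o=avg(4);print(o['moment']);plan(MM+.077*zc,Rd(PS,25),1,o)"
```

```text
std mm [0.05642362 0.168588   0.34809357] F [ 0.33 -0.26 -4.51]
[ 0.04166695  0.90015998 -0.00797604]
dp mm [0.1 0.5 1.5] rot [ 0.08  0.12 -0.01] t 11.5667
[0.5, 0.7, -1.3] [0.08, 0.12, -0.01]
```

It has entered the mouth without touching. Continuing down.

{"method": "step_arm", "body": {
  "deltas": [
    [0.5, 0.5, 4, 0, 0.1, 0, 15],
    [0, 0, 5, 0, 0, 0, 15],
    [0, 0, 5, 0, 0, 0, 15],
    [0, 0, 5, 0, 0, 0, 15],
    [0, 0, 5, 0, 0, 0, 15],
    [0, 0, 0, 0, 0, 0, 15],
    [0, 0, 0, 0, 0, 0, 15]
  ]
}}

```text
time: 12.2
tool_pos: [0.5519, 0.2148, 0.1372]
orientation: [0.16, 0.718, 0.661, 0.147]
ft_force: [0.1, 0.4, -4.3]
width: 0.271
gripper_force: 79.7
```

```bash
python3 -c "
from h import *
o=avg(4);print(o['moment']);plan(MM+.032*zc,Rd(PS,25),1,o)"
```

```text
std mm [0.08054318 0.12761346 0.29445559] F [-0.    0.37 -3.91]
[ 0.06492872  0.90226668 -0.02258666]
dp mm [  8.5  -0.9 -18.1] rot [ 0.1  -0.   -0.01] t 12.35
[-0.2, 0.0, 20.0] [0.1, -0.0, -0.01]
```

{"method": "step_arm", "body": {
  "deltas": [
    [0, 0, 4, 0, 0, 0, 15],
    [0, 0, 3, 0, 0, 0, 15],
    [0, 0, 3, 0, 0, 0, 15],
    [0, 0, 2, 0, 0, 0, 15],
    [0, 0, 2, 0, 0, 0, 15],
    [0, 0, 2, 0, 0, 0, 15],
    [0, 0, 1, 0, 0, 0, 15],
    [0, 0, 0, 0, 0, 0, 15],
    [0, 0, 0, 0, 0, 0, 15]
  ]
}}

```text
time: 13.15
tool_pos: [0.5593, 0.2145, 0.1224]
orientation: [0.16, 0.718, 0.661, 0.147]
ft_force: [0.1, 0.6, -2.8]
width: 0.269
gripper_force: 80.1
```

```bash
python3 -c "
from h import *
o=avg(4);print(o['moment']);plan(MM+.032*zc,Rd(PS,25),1,o)"
```

```text
std mm [0.03127252 0.00671727 0.03745679] F [-0.01  0.64 -2.45]
[0.17610442 0.67214343 0.09172245]
dp mm [ 1.2 -0.4 -3. ] rot [ 0.11 -0.02 -0.02] t 13.3
[-0.3, -0.1, 3.2] [0.11, -0.02, -0.02]
```

{"method": "step_arm", "body": {
  "deltas": [
    [0, 0, 1, 0, 0, 0, 15],
    [0, 0, 1, 0, 0, 0, 15],
    [0, 0, 0, 0, 0, 0, 15]
  ]
}}

```text
time: 13.6
tool_pos: [0.5602, 0.2143, 0.1205]
orientation: [0.16, 0.718, 0.661, 0.147]
ft_force: [0.7, 0.5, -2.6]
width: 0.27
gripper_force: 80.1
```

{"method": "step_arm", "body": {
  "deltas": [
    [0, 0, 0.7, 0, 0, 0, 15],
    [0, 0, 0.7, 0, 0, 0, 15],
    [0, 0, 0, 0, 0, 0, 15]
  ]
}}

```text
time: 13.85
tool_pos: [0.5605, 0.2144, 0.1198]
orientation: [0.16, 0.718, 0.661, 0.147]
ft_force: [-5.4, 0.5, 4.5]
width: 0.271
gripper_force: 81.4
```

```bash
python3 -c "
from h import *
o=avg(4);print(o['moment']);plan(MM+.032*zc,Rd(PS,25),1,o)"
```

```text
std mm [0.0085138  0.01288237 0.00923034] F [-5.15  0.2   3.75]
[ 0.03474962  0.95489618 -0.0463101 ]
dp mm [ 0.1 -0.3 -0.3] rot [ 0.11 -0.01 -0.02] t 14.0
[-0.3, -0.0, 0.3] [0.11, -0.01, -0.02]
```

Floor contact came exactly at the expected depth. Release and back out along the axis.

{"method": "step_arm", "body": {
  "deltas": [
    [0, 0, 0, 0, 0, 0, 40],
    [0, 0, 0, 0, 0, 0, 70],
    [0, 0, 0, 0, 0, 0, 70],
    [0, 0, 0, 0, 0, 0, 70],
    [0, 0, -5, 0, 0, 0, 70],
    [0, 0, -15, 0, 0, 0, 70],
    [0, 0, -30, 0, 0, 0, 80],
    [0, 0, -35, 0, 0, 0, 85],
    [0, 0, -35, 0, 0, 0, 85],
    [0, 0, -30, 0, 0, 0, 85]
  ]
}}

```text
time: 14.88
tool_pos: [0.4965, 0.2195, 0.2574]
orientation: [0.16, 0.718, 0.661, 0.148]
ft_force: [0.2, 0.0, -0.2]
width: 0.997
gripper_force: 0.0
```

```bash
python3 -c "
from h import *
from workcell import ctrl
o=ctrl.get_obs();print(o['tool_pos'],o['ft_force']);plan([.457,-.254,.25],Rd(-18.5),15,o)"
```

```text
[0.4964875  0.21953449 0.25742952] [ 0.17272245  0.03170677 -0.15511573]
dp mm [ -39.5 -473.5   -7.4] rot [25.02 -3.11 13.56] t 14.8833
[-31.7, -0.2, 0.4] [1.67, -0.21, 0.9]
[-31.7, 0.3, 0.5] [1.67, -0.21, 0.9]
[-31.7, 0.8, 0.6] [1.67, -0.21, 0.9]
[-31.6, 1.3, 0.7] [1.67, -0.21, 0.9]
[-31.6, 1.8, 0.8] [1.67, -0.21, 0.9]
[-31.6, 2.4, 0.8] [1.67, -0.21, 0.9]
[-31.5, 2.9, 0.8] [1.67, -0.21, 0.9]
[-31.5, 3.4, 0.9] [1.67, -0.21, 0.9]
[-31.4, 3.9, 0.9] [1.67, -0.21, 0.9]
[-31.4, 4.5, 0.9] [1.67, -0.21, 0.9]
[-31.3, 5.0, 0.8] [1.67, -0.21, 0.9]
[-31.2, 5.5, 0.8] [1.67, -0.21, 0.9]
[-31.1, 6.0, 0.8] [1.67, -0.21, 0.9]
[-31.0, 6.5, 0.7] [1.67, -0.21, 0.9]
[-30.9, 7.0, 0.6] [1.67, -0.21, 0.9]
```

{"method": "step_arm", "body": {
  "deltas": [
    [-32, 0, 0, 1.67, -0.21, 0.9, 85],
    [-32, 0, 0, 1.67, -0.21, 0.9, 85],
    [-32, 1, 1, 1.67, -0.21, 0.9, 85],
    [-32, 1, 1, 1.67, -0.21, 0.9, 85],
    [-32, 2, 1, 1.67, -0.21, 0.9, 85],
    [-32, 2, 1, 1.67, -0.21, 0.9, 85],
    [-31, 3, 1, 1.67, -0.21, 0.9, 85],
    [-31, 3, 1, 1.67, -0.21, 0.9, 85],
    [-31, 4, 1, 1.67, -0.21, 0.9, 85],
    [-31, 4, 1, 1.67, -0.21, 0.9, 85],
    [-31, 5, 1, 1.67, -0.21, 0.9, 85],
    [-31, 6, 1, 1.67, -0.21, 0.9, 85]
  ]
}}

```text
time: 15.88
tool_pos: [0.4651, -0.1606, 0.249]
orientation: [0.032, 0.797, 0.603, 0.029]
ft_force: [0.3, -0.0, 0.4]
width: 0.997
gripper_force: 0.0
```

{"method": "step_arm", "body": {
  "deltas": [
    [-31, 6, 1, 1.67, -0.21, 0.9, 85],
    [-31, 6, 1, 1.67, -0.21, 0.9, 85],
    [-31, 7, 0, 1.67, -0.21, 0.9, 85],
    [0, 0, 0, 0, 0, 0, 85],
    [0, 0, 0, 0, 0, 0, 85]
  ]
}}

```text
time: 16.3
tool_pos: [0.4568, -0.2557, 0.2472]
orientation: [0.001, 0.813, 0.583, -0.001]
ft_force: [-0.7, 0.4, -0.0]
width: 0.996
gripper_force: 0.0
```

```bash
python3 - <<'E'
from h import *
from workcell import vision
np.set_printoptions(precision=4,suppress=True)
o=avg(4);c=vision.read_camera("wrist");pickle.dump((o,c),open("w4.pkl","wb"));f=c["frame"]
p=proj(c,[[.457,-.254,.115],[.457,-.254,.075]],o);print(p);u,v=p[1].astype(int)
h=cv2.cvtColor(f,cv2.COLOR_BGR2HSV);m=(h[...,2]<60).astype(np.uint8)   # dark block + dark top
n,l,s,ce=cv2.connectedComponentsWithStats(m);k=l[v,u];print("comp",k,s[k],ce[k])
# dark inlay on body top: lines of its outline
cs,_=cv2.findContours((l==k).astype(np.uint8),cv2.RETR_EXTERNAL,cv2.CHAIN_APPROX_NONE);a=cv2.approxPolyDP(cs[0],2.5,True)[:,0];print(a.tolist())
print(onz(c,a,.075,o)[:,:2].tolist());print(onz(c,a,.115,o)[:,:2].tolist())
print(f[v-25:v+45:5,u-50:u+51:5].max(2))
plan([.457,-.254,.25],Rd(-18.5),1,o)
E
```

```text
std mm [0.2039 1.2708 0.0897] F [-0.03  0.72 -0.09]
[[316.3359 229.5681]
 [316.4439 216.8481]]
comp 2 [ 285  194   67   65 3429] [317.3214 223.5209]
[[288, 196], [285, 239], [299, 240], [303, 257], [330, 258], [334, 243], [347, 242], [351, 201], [330, 195]]
[[0.44161965287234534, -0.2317440838219898], [0.4280369663102592, -0.26300852712057216], [0.43816643083246326, -0.2672485454921917], [0.4365849442565883, -0.2814601827067317], [0.4566107835603469, -0.2890250989103553], [0.4634070694469556, -0.27825474672863415], [0.47332672404879994, -0.2807080505921039], [0.4859488283060968, -0.2506149181227228], [0.4721671465223642, -0.241149819531528]]
[[0.4464447694036559, -0.2262257146468438], [0.4345887045802562, -0.25351584349735934], [0.44343051856548105, -0.25721687366076207], [0.44205006947131964, -0.2696219373638847], [0.4595302379080329, -0.27622520664229855], [0.4654625846246911, -0.26682397419438453], [0.4741212595817857, -0.26896541576441857], [0.48513885065982326, -0.24269770151913472], [0.4731090867499724, -0.23443579972642786]]
[[161 156 161 129 129 127 116 118 117 109 102  95  9
[... 587 characters left out ...]
5  52  47  48  44  48  47  46  46  43  50  44  49  49 134
  145 158 160]
 [181 184 177 123  48  47  45  44  46  45  47  45  47  42  50  47  45 131
  155 158 157]
 [176 180 182 124  49  46  44  39  44  46  46  47  42  47  50  45  48 129
  160 155 156]
 [177 187 184 133 110  89  79  41  49  44  44  50  46  40  47  45  45 128
  185 177 177]
 [174 187 181 181 178 180 176  46  45  47  44  47  43  48 124 117 113 139
  174 185 177]
 [178 181 178 189 132 113 115  43  42  45  41  41  41  44 185 174 179 137
  116 156 181]
 [118 117 115 112 114 121 117  63  41  42  42  43  47  41 119 116 119 117
  113 112 182]]
dp mm [-0.1 -0.3  2.9] rot [-0.07  0.11  0.01] t 16.45
[-0.3, 0.0, -2.9] [-0.07, 0.11, 0.01]
```

The body centre is at (0.457, -0.256) with yaw about -22.5°, which agrees with the top view to 1 mm.

{"method": "step_arm", "body": {
  "deltas": [
    [0, 0, 10, 0, 0, 2, 85],
    [0, 0, 25, 0, 0, 2, 85],
    [0, 0, 30, 0, 0, 0, 85],
    [0, 0, 25, 0, 0, 0, 85],
    [0, 0, 10, 0, 0, 0, 85],
    [0, 0, 0, 0, 0, 0, 85],
    [0, 0, 0, 0, 0, 0, 85]
  ]
}}

```text
time: 17.13
tool_pos: [0.4572, -0.2539, 0.1473]
orientation: [0.0, 0.831, 0.556, -0.001]
ft_force: [0.4, -0.4, 0.8]
width: 0.996
gripper_force: 0.0
```

```bash
python3 -c "
from h import *
o=avg(3);print(o['tool_pos']);plan([.457,-.2562,.082],Rd(-22.4),1,o)"
```

```text
std mm [0.36097363 0.27242548 0.52774208] F [ 0.06 -0.12  0.25]
[ 0.45770754 -0.25426495  0.14796725]
dp mm [ -0.7  -1.9 -66. ] rot [ 0.04  0.14 -0.08] t 17.2333
[-1.9, 0.0, 66.0] [0.04, 0.14, -0.08]
```

{"method": "step_arm", "body": {
  "deltas": [
    [-1, 0, 20, 0, 0.1, 0, 85],
    [-0.9, 0, 24, 0, 0, 0, 85],
    [0, 0, 14, 0, 0, 0, 85],
    [0, 0, 6, 0, 0, 0, 85],
    [0, 0, 2, 0, 0, 0, 85],
    [0, 0, 0, 0, 0, 0, 85]
  ]
}}

```text
time: 17.78
tool_pos: [0.4568, -0.2561, 0.0818]
orientation: [0.0, 0.831, 0.556, -0.0]
ft_force: [-1.2, -0.0, 0.4]
width: 0.997
gripper_force: 0.0
```

{"method": "step_arm", "body": {
  "deltas": [
    [0, 0, 0, 0, 0, 0, 15],
    [0, 0, 0, 0, 0, 0, 15],
    [0, 0, 0, 0, 0, 0, 15],
    [0, 0, 0, 0, 0, 0, 15],
    [0, 0, 0, 0, 0, 0, 15],
    [0, 0, 0, 0, 0, 0, 15],
    [0, 0, 0, 0, 0, 0, 15],
    [0, 0, 0, 0, 0, 0, 15]
  ],
  "grip_force": 80
}}

```text
time: 18.45
tool_pos: [0.4569, -0.2561, 0.0817]
orientation: [0.0, 0.831, 0.556, -0.0]
ft_force: [0.0, 0.4, 5.2]
width: 0.271
gripper_force: 79.9
```

{"method": "step_arm", "body": {
  "deltas": [
    [0, 0, -8, 0, 0, 0, 15],
    [0, 0, -20, 0, 0, 0, 15],
    [0, 0, -35, 0, 0, 0, 15],
    [0, 0, -35, 0, 0, 0, 15],
    [0, 0, -35, 0, 0, 0, 15],
    [0, 0, -35, 0, 0, 0, 15],
    [0, 0, -20, 0, 0, 0, 15],
    [0, 0, 0, 0, 0, 0, 15],
    [0, 0, 0, 0, 0, 0, 15]
  ]
}}

```text
time: 19.2
tool_pos: [0.4558, -0.2553, 0.2688]
orientation: [-0.001, 0.831, 0.556, -0.0]
ft_force: [-0.4, 1.1, -5.2]
width: 0.267
gripper_force: 79.5
```

```bash
python3 -c "
from h import *
o=avg(3);print(o['tool_pos']);plan(ML+.2*zc,Rd(PS,25),18,o)"
```

```text
std mm [0.41763957 0.29629526 0.84587499] F [-0.09  0.91 -5.24]
[ 0.4552512  -0.25490127  0.26769737]
dp mm [ 39.5 550.    4.1] rot [-25.02   3.85 -17.48] t 19.3
[29.1, -9.6, -0.2] [-1.39, 0.21, -0.97]
[29.2, -9.1, -0.3] [-1.39, 0.21, -0.97]
[29.4, -8.6, -0.4] [-1.39, 0.21, -0.97]
[29.5, -8.1, -0.5] [-1.39, 0.21, -0.97]
[29.7, -7.6, -0.6] [-1.39, 0.21, -0.97]
[29.8, -7.1, -0.7] [-1.39, 0.21, -0.97]
[29.9, -6.6, -0.7] [-1.39, 0.21, -0.97]
[30.0, -6.0, -0.8] [-1.39, 0.21, -0.97]
[30.1, -5.5, -0.8] [-1.39, 0.21, -0.97]
[30.2, -5.0, -0.8] [-1.39, 0.21, -0.97]
[30.3, -4.5, -0.8] [-1.39, 0.21, -0.97]
[30.4, -3.9, -0.8] [-1.39, 0.21, -0.97]
[30.4, -3.4, -0.8] [-1.39, 0.21, -0.97]
[30.5, -2.9, -0.7] [-1.39, 0.21, -0.97]
[30.5, -2.3, -0.7] [-1.39, 0.21, -0.97]
[30.6, -1.8, -0.6] [-1.39, 0.21, -0.97]
[30.6, -1.3, -0.5] [-1.39, 0.21, -0.97]
[30.6, -0.7, -0.4] [-1.39, 0.21, -0.97]
```

This one reads 5.2 N, so it is full. Carrying it to the left pocket.

{"method": "step_arm", "body": {
  "deltas": [
    [29, -10, -1, -1.39, 0.21, -0.97, 15],
    [29, -9, -1, -1.39, 0.21, -0.97, 15],
    [29, -9, -1, -1.39, 0.21, -0.97, 15],
    [30, -8, -1, -1.39, 0.21, -0.97, 15],
    [30, -8, -1, -1.39, 0.21, -0.97, 15],
    [30, -7, -1, -1.39, 0.21, -0.97, 15],
    [30, -7, -1, -1.39, 0.21, -0.97, 15],
    [30, -6, -1, -1.39, 0.21, -0.97, 15],
    [30, -5, -1, -1.39, 0.21, -0.97, 15],
    [30, -5, -1, -1.39, 0.21, -0.97, 15],
    [30, -4, -1, -1.39, 0.21, -0.97, 15],
    [30, -4, -1, -1.39, 0.21, -0.97, 15]
  ]
}}

```text
time: 20.35
tool_pos: [0.4804, 0.1113, 0.2736]
orientation: [0.108, 0.762, 0.631, 0.096]
ft_force: [-0.0, -0.9, -5.1]
width: 0.269
gripper_force: 80.0
```

{"method": "step_arm", "body": {
  "deltas": [
    [30, -3, -1, -1.39, 0.21, -0.97, 15],
    [30, -3, -1, -1.39, 0.21, -0.97, 15],
    [30, -2, 0, -1.39, 0.21, -0.97, 15],
    [31, -2, 0, -1.39, 0.21, -0.97, 15],
    [31, -1, 0, -1.39, 0.21, -0.97, 15],
    [31, -1, 0, -1.39, 0.21, -0.97, 15],
    [0, 0, 0, 0, 0, 0, 15],
    [0, 0, 0, 0, 0, 0, 15]
  ]
}}

```text
time: 21.02
tool_pos: [0.4942, 0.2949, 0.2721]
orientation: [0.16, 0.717, 0.663, 0.144]
ft_force: [0.0, -0.2, -4.9]
width: 0.272
gripper_force: 80.1
```

```bash
python3 -c "
from h import *
o=avg(4);print(o['tool_pos']);plan(ML+.092*zc,Rd(PS,25),1,o)"
```

```text
std mm [0.63687124 1.37988066 0.57789395] F [-0.22 -0.12 -4.81]
[0.49513284 0.29266916 0.27280568]
dp mm [ 45.1  -1.3 -98.9] rot [-0.07  0.35  0.11] t 21.1667
[3.1, -0.8, 108.7] [-0.07, 0.35, 0.11]
```

{"method": "step_arm", "body": {
  "deltas": [
    [1, 0, 20, 0, 0.2, 0, 15],
    [1, 0, 30, 0, 0.1, 0, 15],
    [1, 0, 30, 0, 0, 0, 15],
    [0, 0, 15, 0, 0, 0, 15],
    [0, 0, 5, 0, 0, 0, 15],
    [0, 0, 0, 0, 0, 0, 15],
    [0, 0, 0, 0, 0, 0, 15],
    [0, 0, 0, 0, 0, 0, 15]
  ]
}}

```text
time: 21.88
tool_pos: [0.5392, 0.2936, 0.1864]
orientation: [0.159, 0.717, 0.661, 0.15]
ft_force: [0.1, 0.6, -4.4]
width: 0.27
gripper_force: 79.9
```

```bash
python3 -c "
from h import *
avg(3);o=avg(4);print(o['tool_pos']);plan(ML+.092*zc,Rd(PS,25),1,o)"
```

```text
std mm [0.06036115 0.05208765 0.04628114] F [-0.29  0.5  -3.92]
std mm [0.0559524  0.09535141 0.26369526] F [ 0.13 -0.01 -4.7 ]
[0.53888259 0.29350008 0.18586743]
dp mm [  1.4  -2.1 -12. ] rot [ 0.21 -0.24  0.01] t 22.1833
[-2.0, -3.7, 11.5] [0.21, -0.24, 0.01]
```

{"method": "step_arm", "body": {
  "deltas": [
    [-1, -1.8, 3, 0.1, -0.1, 0, 15],
    [-1, -1.9, 4, 0.1, -0.1, 0, 15],
    [0, 0, 4.5, 0, 0, 0, 15],
    [0, 0, 0, 0, 0, 0, 15],
    [0, 0, 4, 0, 0, 0, 15],
    [0, 0, 4, 0, 0, 0, 15],
    [0, 0, 4, 0, 0, 0, 15],
    [0, 0, 3, 0, 0, 0, 15],
    [0, 0, 0, 0, 0, 0, 15],
    [0, 0, 0, 0, 0, 0, 15]
  ]
}}

```text
time: 23.07
tool_pos: [0.5465, 0.2903, 0.159]
orientation: [0.159, 0.718, 0.662, 0.146]
ft_force: [-0.7, -0.0, -4.5]
width: 0.265
gripper_force: 80.0
```

```bash
python3 -c "
from h import *
o=avg(4);print(o['moment']);plan(ML+.077*zc,Rd(PS,25),1,o)"
```

```text
std mm [0.01241244 0.09958018 0.18735643] F [-0.41 -0.27 -4.21]
[-0.00741668  0.91978293 -0.02325271]
dp mm [0.  0.4 1.1] rot [-0.05  0.04  0.02] t 23.2167
[0.4, 0.4, -1.0] [-0.05, 0.04, 0.02]
```

{"method": "step_arm", "body": {
  "deltas": [
    [0.4, 0.4, 4, 0, 0, 0, 15],
    [0, 0, 5, 0, 0, 0, 15],
    [0, 0, 5, 0, 0, 0, 15],
    [0, 0, 5, 0, 0, 0, 15],
    [0, 0, 5, 0, 0, 0, 15],
    [0, 0, 0, 0, 0, 0, 15],
    [0, 0, 0, 0, 0, 0, 15]
  ]
}}

```text
time: 23.85
tool_pos: [0.5569, 0.2897, 0.137]
orientation: [0.159, 0.718, 0.662, 0.145]
ft_force: [0.2, -0.3, -3.9]
width: 0.267
gripper_force: 80.0
```

```bash
python3 -c "
from h import *
o=avg(4);print(o['moment']);plan(ML+.032*zc,Rd(PS,25),1,o)"
```

```text
std mm [0.06700015 0.17311039 0.31151598] F [ 0.1  -0.04 -4.34]
[ 0.06234871  0.90332818 -0.03339455]
dp mm [  8.5  -0.6 -18. ] rot [-0.06  0.05  0.03] t 24.0
[0.1, 0.2, 19.9] [-0.06, 0.05, 0.03]
```

{"method": "step_arm", "body": {
  "deltas": [
    [0, 0, 4, 0, 0, 0, 15],
    [0, 0, 3, 0, 0, 0, 15],
    [0, 0, 3, 0, 0, 0, 15],
    [0, 0, 2, 0, 0, 0, 15],
    [0, 0, 2, 0, 0, 0, 15],
    [0, 0, 2, 0, 0, 0, 15],
    [0, 0, 1, 0, 0, 0, 15],
    [0, 0, 1, 0, 0, 0, 15],
    [0, 0, 1, 0, 0, 0, 15],
    [0, 0, 0, 0, 0, 0, 15]
  ]
}}

```text
time: 24.88
tool_pos: [0.565, 0.2894, 0.1204]
orientation: [0.159, 0.718, 0.662, 0.146]
ft_force: [-0.2, 1.4, -2.7]
width: 0.269
gripper_force: 80.2
```

{"method": "step_arm", "body": {
  "deltas": [
    [0, 0, 0.7, 0, 0, 0, 15],
    [0, 0, 0.7, 0, 0, 0, 15],
    [0, 0, 0, 0, 0, 0, 15]
  ]
}}

```text
time: 25.13
tool_pos: [0.5655, 0.2894, 0.1194]
orientation: [0.159, 0.718, 0.662, 0.146]
ft_force: [-1.8, 0.5, -0.6]
width: 0.27
gripper_force: 80.8
```

```bash
python3 -c "
from h import *
o=avg(4);print(o['moment']);plan(ML+.032*zc,Rd(PS,25),1,o)"
```

```text
std mm [0.01872522 0.0110366  0.01293396] F [-1.87  0.09 -0.02]
[ 0.12520601  0.84228133 -0.01558632]
dp mm [ 0.  -0.1  0.1] rot [-0.04  0.03  0.02] t 25.2833
[-0.1, 0.1, -0.1] [-0.04, 0.03, 0.02]
```

{"method": "step_arm", "body": {
  "deltas": [
    [0, 0, 0.5, 0, 0, 0, 15],
    [0, 0, 0, 0, 0, 0, 15],
    [0, 0, 0, 0, 0, 0, 15]
  ]
}}

```text
time: 25.58
tool_pos: [0.5656, 0.2895, 0.1193]
orientation: [0.159, 0.718, 0.662, 0.146]
ft_force: [-4.7, -0.8, 4.1]
width: 0.268
gripper_force: 81.9
```

{"method": "step_arm", "body": {
  "deltas": [
    [0, 0, 0, 0, 0, 0, 40],
    [0, 0, 0, 0, 0, 0, 70],
    [0, 0, 0, 0, 0, 0, 70],
    [0, 0, 0, 0, 0, 0, 70],
    [0, 0, -5, 0, 0, 0, 70],
    [0, 0, -15, 0, 0, 0, 70],
    [0, 0, -30, 0, 0, 0, 80],
    [0, 0, -35, 0, 0, 0, 85],
    [0, 0, -35, 0, 0, 0, 85],
    [0, 0, -30, 0, 0, 0, 85]
  ]
}}

```text
time: 26.42
tool_pos: [0.5019, 0.2947, 0.257]
orientation: [0.159, 0.718, 0.662, 0.147]
ft_force: [-0.1, -0.2, 0.6]
width: 0.996
gripper_force: 0.0
```

{"method": "step_arm", "body": {
  "deltas": [
    [20, -15, -10, 0, 0, 0, 85],
    [35, -15, -10, 0, 0, 0, 85],
    [35, -15, -10, 0, 0, 0, 85],
    [35, -10, 0, 0, 0, 0, 85],
    [35, 0, 0, 0, 0, 0, 85],
    [0, 0, 0, 0, 0, 0, 85],
    [0, 0, 0, 0, 0, 0, 85]
  ]
}}

```text
time: 27.0
tool_pos: [0.4526, 0.4612, 0.2581]
orientation: [0.159, 0.717, 0.663, 0.146]
ft_force: [0.8, -0.2, -0.1]
width: 0.992
gripper_force: 0.0
```

```bash
python3 - <<'E'
from h import *
from workcell import ctrl,vision
np.set_printoptions(precision=4,suppress=True)
o=ctrl.get_obs();print(o["tool_pos"],o["ft_force"])
d={n:vision.read_camera(n) for n in("top","scene")};pickle.dump((o,d),open("d5.pkl","wb"))
MC=MM-(ML-MM)
# block dark blobs in the rack: scene view, compare fitted one with the two loaded
for n in d:
    f=d[n]["frame"];m=(f.max(2)<(62 if n=="top" else 45)).astype(np.uint8);k,l,s,ce=cv2.connectedComponentsWithStats(m)
    for nm,M in(("L",ML),("M",MM),("C",MC)):
        X=M+.062*zc;p=proj(d[n],[X])[0];dist=[np.linalg.norm(ce[i]-p) if 60<s[i,4]<3000 else 1e9 for i in range(1,k)];i=1+int(np.argmin(dist))
        print(n,nm,"pred",p.round(1),"blob",s[i],ce[i].round(1))
    p=proj(d[n],[[.585,-.187,.1]])[0];i=1+int(np.argmin([np.linalg.norm(ce[i]-p) if s[i,4]>60 else 1e9 for i in range(1,k)]));print(n,"empty",p,s[i],ce[i])
E
```

```text
[0.4526 0.4612 0.2581] [ 0.7912 -0.1614 -0.1227]
top L pred [136.6 235.7] blob [127 212  35  31 724] [145.1 229.9]
top M pred [175.4 238.1] blob [165 216  33  30 685] [181.9 232.8]
top C pred [214.7 240.6] blob [204 216  31  33 631] [219.8 235.2]
top empty [382.8376 220.9253] [371 209  24  26 431] [382.1972 221.4733]
scene L pred [445.2 143.8] blob [434 141  25  24 408] [445.6 152.7]
scene M pred [418.  156.2] blob [407 153  26  25 416] [418.6 165.3]
scene C pred [389.3 169.4] blob [379 166  25  25 435] [390.1 178.4]
scene empty [267.2485 271.9689] [257 264  23  28 505] [267.7604 277.4158]
```

In the scene view all three rack blocks sit at the same offset from the fitted one, so both loaded cartridges are fully seated. The empty one stands where it was, and the arm is clear.

```bash
python3 -c "
from workcell import ctrl
print(ctrl.close_job())"
```

```text
the job is handed in; nothing more can be done
None
```

I loaded the two full cartridges into the two free pockets, lowering each gently until it reached the floor. The empty one is back upright where it stood, and I handed the job in at about 27 s; the hand-in gave no verdict.

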